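# Find the high spot of a bent mower spindle

## Task

The mower blade spindle lying in the two V-blocks is bent at its blade end. Slide the dial indicator down its column until its plunger sits on the bent end with the needle about half a turn (5 mm) in, and let go of the stand. Then turn the spindle by its pulley, gently and without pressing it hard into the V-blocks or lifting it out of them, and leave it with the high spot under the plunger, where the dial reads highest; leave the other things on the bench alone.

Things in the scene. Friction and masses are not known exactly. Their poses are not given: they have to be found in the camera images.
- plate: the dark steel inspection plate, 240 x 440 x 30 mm, that carries both V-blocks and the indicator stand, all fixed to it; origin at the centre of its underside, z up. The spindle lies along its y axis, straight over its middle line (x = 0), the pulley at the +y end, the stand at the -y end
- spindle: the loose steel spindle (0.93 kg) with its pulley; origin on its axis at the middle of the pulley, y along the axis (towards the pulley's nut), z up at the start, so it shows how far it has been turned about y. 25 mm journals lie in the V-blocks and it can slide a few mm endways (3 mm towards the blade end, where the hub meets the V-block); the 20 mm thick blade end (75 mm long, at the -y end) is bent about 2 mm off true, which way is not known
- pulley (a point): the centre of the spindle's pulley, on the axis, 92 mm above the bench; frame as the spindle's. The pulley is 90 mm across and 18 mm wide (along y); its side faces can be pinched at the rim (a hard pinch that is not true to the axis forces the spindle). Beside it on the axis: a nut (+y side) and a hub (-y side), both of 14.5 mm radius. V-block friction: 1 to 2 N at the rim turns it, and it stays where it is left
- vblock_near: the fixed V-block next to the pulley, 64 mm (x) by 26 mm (y), its top at 91 mm above the bench; origin on the spindle's axis, 39 mm in -y from the pulley's centre
- vblock_far: the same V-block next to the blade end; origin on the spindle's axis, 139 mm in -y from the pulley's centre
- bar (a point): where to take the indicator stand: the middle of its level square bar, 14 x 14 mm (fingers close along x; bar along y, some 45 mm free), between the column (at 55 mm in -y, its top 240 mm above the bench) and the dial (58 mm across, at 65 mm in +y, its top 25 mm above the bar). The clamp is only nipped: the bar slides straight down (and up) the column with 5 to 7 N, 56 mm in all, and stays where it is left
- plunger_tip (a point): the round lower tip of the indicator's plunger, straight over the spindle's axis, 52 mm beyond the bend; 50 mm under the middle of the bar when out. Pushed up into the dial it gives way 14 mm against a spring of 0.3 to 1.2 N. The top of a straight spindle there would be 102 mm above the bench
- needle (a joint): the dial's black needle, facing up, in rad: 0 with the plunger out, growing clockwise as the plunger is pushed in; one turn (6.283) is 10 mm of plunger, so about 3.1 is 5 mm. It can go on past one turn
- bearing_a: a loose ball bearing, a plain steel ring 52 mm across and 15 mm high, lying flat on the plate on the robot's side of the spindle; origin under its centre. A bystander: leave it alone
- bearing_b: a second ball bearing like the first (52 mm by 15 mm), lying flat on the plate on the far side of the spindle; origin under its centre. Leave it alone
- spanner: a steel spanner 190 mm long lying on the bench to the left of the plate; origin under its middle. Leave it alone
- screwdriver: a black-handled screwdriver 200 mm long lying on the bench to the right of the plate; origin under its middle. Leave it alone
- valve: an engine valve standing on its head on the bench, 34 mm across and 95 mm tall; origin under its centre. Leave it alone
- throttle_body: an aluminium throttle body standing on the bench, 80 mm across and 55 mm tall; origin under its centre. Leave it alone
- socket: a steel socket standing on the bench, 27 mm across and 38 mm tall; origin under its centre. Leave it alone

How it is judged (in metres and radians):
On the way:
1. the plunger sits on the bent end with the needle about half a turn in (0.35 to 0.65 of a turn) (value of joint needle between 2.2 and 4.1 rad and height (world z) of plunger_tip between 0.099 and 0.1056 m), for 0.3 s.
At the end, for the whole second after the job is handed in: the spindle lies still and level in both V-blocks (within 1.5 mm), and the plunger, pushed in by over 1.6 mm, stands on it within about 0.3 mm of the highest it comes in a turn (tip at 103.55 mm or more, of about 103.85): the high spot is up within about 25 degrees (height (world z) of plunger_tip between 0.10355 and 0.1056 m and value of joint needle above 1 rad and height (world z) of pulley between 0.0905 and 0.0935 m and angle between the y axis of spindle and the y axis of plate, either way round below 0.02 rad and linear speed of spindle below 0.01 m/s and angular speed of spindle below 0.1 rad/s); the robot touches nothing.
It fails at once if the spindle is lifted or tipped out of the V-blocks (pulley over 5 mm up or down, or axis over 0.05 rad off) (height (world z) of pulley above 0.097 m or height (world z) of pulley below 0.087 m or angle between the y axis of spindle and the y axis of plate, either way round above 0.05 rad).
It fails at once if the spindle is pressed into a V-block with over 40 N (contact force between any of vblock_near, vblock_far and spindle above 40 N).
It fails at once if the plunger is driven near the end of its travel (over 13 mm) (value of joint needle above 8.17 rad).
It fails at once if a bystander is moved over 30 mm (distance of any of bearing_a, bearing_b, spanner, screwdriver, valve, throttle_body, socket from where it was at the start of the episode above 0.03 m).
It also fails if it takes over 72 s, if anything falls off the work surface, if the arm or the gripper's body presses on something with over 40 N, if the wrist force passes 120 N, or if a joint passes its speed limit or range.

## Robot

A 6-joint arm with a two-finger parallel gripper is mounted at the origin on the work surface. World frame = base frame: x ahead of the robot, y to its left, z up, the work surface at z = 0. Lengths are in m, angles in degrees, forces in N, time in s.
With the tool pointing down it reaches from about 0.4 to 0.825 m from the base axis. Payload 7 kg.
Tool frame: the origin (TCP) lies midway between the tips of the shut fingers; the grasp point (between the pads) lies r.grasp_offset behind it (r.grasp_offset is the distance from the TCP to the grasp point, in m); x points along the fingers, z is the direction in which the jaws open and shut, and the axes are right-handed (so a half turn about x gives the same grasp; the last joint's range is limited). The gripper opens to 88 mm and grips with 3 to 60 N. Pads are 19 mm wide; open, the fingers measure 130 mm over their backs; the gripper's body (78 mm by 193 mm) begins 47 mm behind the grasp point.
Start: joints at [86.236, 20.546, 0.682, 0, -70.136, -16.507], TCP at [0.234, 0.633, 0.227] pointing down, gripper open.
Joint ranges: [-176.03, 176.03], [-82.01, 121.73], [-58.28, 71.71], [-173.87, 95.51], [-174.79, -0.11], [-173.66, 173.66]. Speed limits (degrees/s): [136.94, 136.94, 172.46, 180, 180, 180].

## Interface

Orientations are given as [roll, pitch, yaw] about the fixed x, y, z axes, in that order (R = Rz(yaw) Ry(pitch) Rx(roll)).
In Python, from plant import readout, vision, close_job, r gives the robot as it stands.
- The arm moves only by the shell command python3 -m handwheel 'ROWS' [OPENING] [FORCE]. ROWS is JSON, a list that holds one entry, the list of rows, each a list of 4 numbers: the shift along the world's x, y, z in units of 40 mm (1.0 is 40 mm), then the turn about the world's z in units of 5 degrees (1.0 is 5 degrees). In form: [[[tx, ty, tz, roll], ...]]. A call has 1 to 8 rows; each row shifts and turns the pose as measured when the row begins; what a row does not reach is not made up. A row lasts 1/10 s, in which the tool goes at most 50 mm and 8.59 degrees, less where a joint would pass 70% of its speed; a pose out of reach is approached as far as the arm can. A call is refused whole if a number of a shift passes 1 or a number of a turn 1, either way. A call with a gripper value outside its range is refused whole. OPENING is the finger opening in mm, from 0 to 87.6, set as the call begins (- or left out, the last holds). The fingers move at their own pace and stop on an object; FORCE is the grip in N (left out, the last holds). Time passes only in rows, so rows that do not move let the fingers close. It gives the time, the measured TCP pose, the force and the opening at its end, in the units of the state.
- readout.get_state(): the state, without advancing time (a new reading comes with each control period).
- vision.capture(name): name is "scene" or "top"; returns the picture (420x560x3 uint8, blue, green, red); there is no depth.
- vision.get_calibration(name): a dict with "intrinsics" (3x3 intrinsics, pixels), "pose" (4x4, takes a point from camera to world coordinates). Camera axes: x right, y up, looking along -z (the intrinsics and any distortion apply to the point x, -y, -z); pixel columns grow to the right and rows downward; lengths in m; the calibration is good to about 2 mm. A picture is of the moment at which its call begins. get_calibration takes no time and is no camera call.
- close_job(): hands the job in, once; it reports no verdict.
The state is a dict: "time_s": time; "joints": joint angles; "qd": joint speeds; "joint_torque": joint torques, N m; "tcp_pos": TCP position; "eef_rot": TCP orientation; "contact_force": force on the tool from outside, world axes, zero at the start; "moment": the same for the moment, N m; "gripper_width": finger opening in m.
Only numpy, scipy, OpenCV 4.12 (cv2) and the standard library are available. Lean on these libraries where they do the work, as an engineer would, in place of code of your own. Each camera call takes 0.05 s, during which the arm holds its last target.

## Working session

There is one attempt and no reset: what is moved stays moved. The work goes in short steps, Python scripts to look and compute and a shell command to move; the robot and the scene stay as the last step left them, time stands still between calls to the robot, and variables do not carry over. Pictures are saved under pics/ and viewed, and the job is handed in when it is done.

```bash
ls; mkdir -p pics
python3 - <<'E'
from plant import readout, vision, r
import cv2
print(readout.get_state(), r.grasp_offset)
for n in ("scene","top"):
    im=vision.capture(n); cv2.imwrite(f"pics/{n}0.png",im)
    print(n,vision.get_calibration(n))
E
```

```text
pics
{'time_s': 0.0, 'joints': array([ 8.62327538e+01,  2.05917351e+01,  6.32576915e-01, -2.13305128e-02,
       -7.01368224e+01, -1.65068172e+01]), 'qd': array([ 0.04881735, -0.07330943,  0.04420694,  0.03436078, -0.09207614,
       -0.02293893]), 'joint_torque': array([-2.83019544e-04, -5.82716095e+01,  2.93039292e+01,  6.99648678e+00,
        6.81288730e-03, -1.68359693e-04]), 'tcp_pos': array([0.23374282, 0.63269287, 0.22560642]), 'eef_rot': array([   4.70815717,   89.9019464 , -105.57317067]), 'contact_force': array([ 0.54433476, -0.31983902, -0.73296954]), 'moment': array([-0.0239695 , -0.04744152,  0.00810979]), 'gripper_width': 0.08728109376199947} 0.0188
scene {'intrinsics': array([[500.98752714,   0.        , 286.23575428],
       [  0.        , 500.98752714, 209.13715585],
       [  0.        ,   0.        ,   1.        ]]), 'pose': array([[-0.4199935 , -0.71327737,  0.56110681,  1.28389476],
       [ 0.90742543, -0.33931512,  0.2478797 ,  0.31316404],
       [ 0.01358505,  0.61327045,  0.78975616,  1.21804126],
       [ 0.        ,  0.        ,  0.        ,  1.        ]])}
top {'intrinsics': array([[437.00842907,   0.        , 277.54355449],
       [  0.        , 437.00842907, 212.26027564],
       [  0.        ,   0.        ,   1.        ]]), 'pose': array([[ 0.01860487,  0.98546206, -0.1688739 ,  0.30834551],
       [-0.99981365,  0.01746737, -0.00821903, -0.02211688],
       [-0.00514976,  0.16899535,  0.98560339,  1.41754109],
       [ 0.        ,  0.        ,  0.        ,  1.        ]])}
```

View pics/scene0.png

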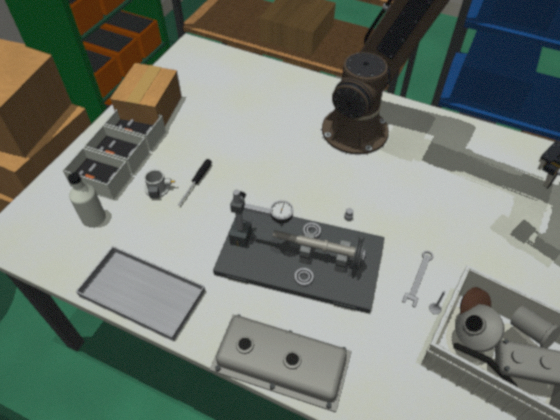

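View pics/top0.png

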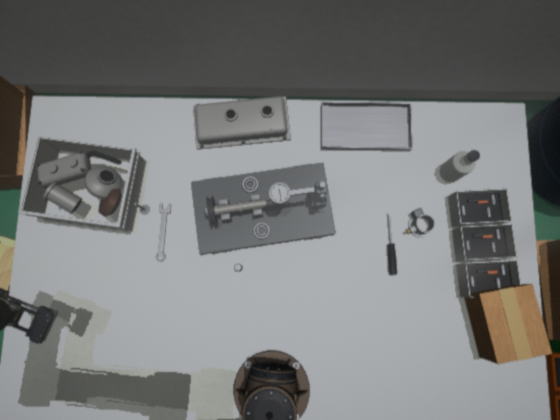

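The top view shows the plate spanning columns 192-335 and rows 165-253, with the pulley at about (210,207), the dial at (280,193) and the column at (320,193). I'll enlarge both views.

Run:
```python
import cv2
a=cv2.imread("pics/top0.png")[150:265,180:345]; cv2.imwrite("pics/topc.png",cv2.resize(a,None,fx=4.8,fy=4.8,interpolation=cv2.INTER_CUBIC))
a=cv2.imread("pics/scene0.png")[180:315,205:395]; cv2.imwrite("pics/scenec.png",cv2.resize(a,None,fx=4.2,fy=4.2,interpolation=cv2.INTER_CUBIC))
```

```text
(no output)
```

View pics/topc.png

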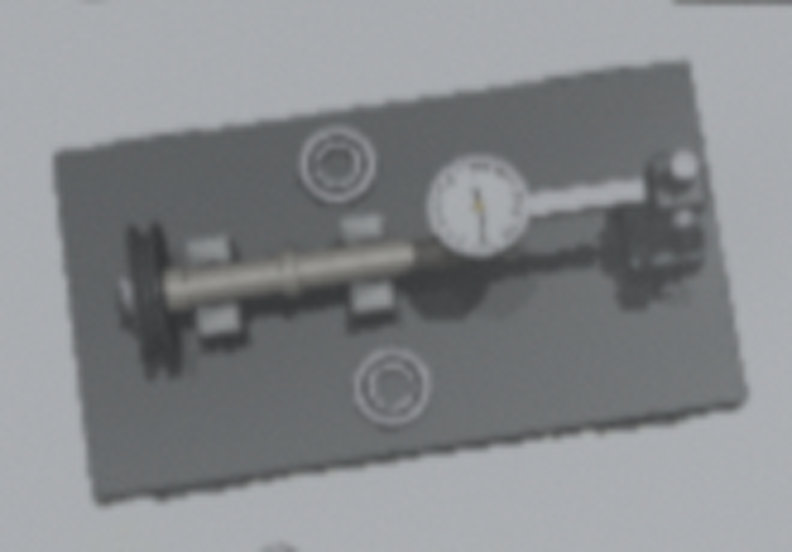

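View pics/scenec.png

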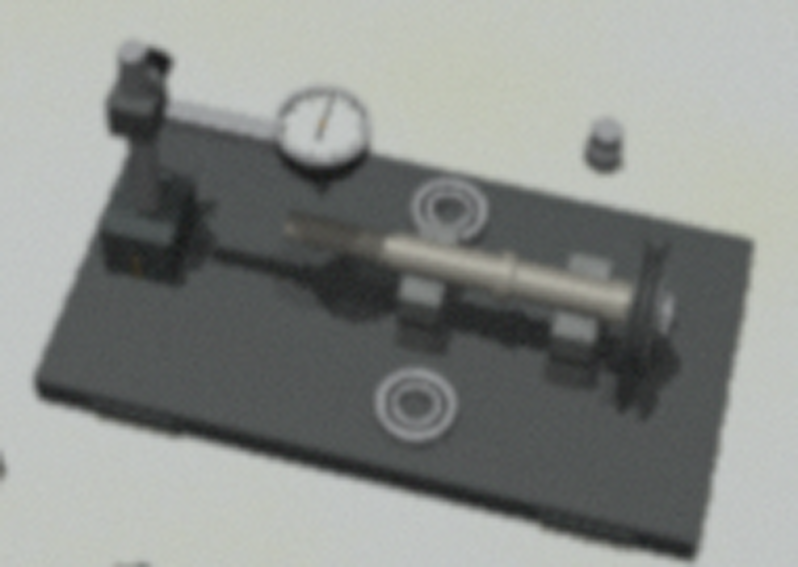

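```bash
cat > h.py <<'E'
import cv2, numpy as np
from plant import vision
def ray(n,px):
    c=vision.get_calibration(n);K=c["intrinsics"];P=c["pose"]
    v=np.linalg.inv(K)@np.array([px[0],px[1],1.]); d=P[:3,:3]@np.array([v[0],-v[1],-1.]); return P[:3,3],d/np.linalg.norm(d)
def onz(n,px,z):
    o,d=ray(n,px); return o+d*(z-o[2])/d[2]
def proj(n,p):
    c=vision.get_calibration(n);K=c["intrinsics"];P=c["pose"]
    q=P[:3,:3].T@(np.asarray(p)-P[:3,3]); return (K[0,0]*q[0]/-q[2]+K[0,2], K[1,1]*-q[1]/-q[2]+K[1,2])
def two(p1,p2):
    o1,d1=ray("top",p1);o2,d2=ray("scene",p2)
    A=np.stack([d1,-d2],1);t=np.linalg.lstsq(A,o2-o1,rcond=None)[0]
    a=o1+d1*t[0];b=o2+d2*t[1];return (a+b)/2,np.linalg.norm(a-b)
E
python3 - <<'E'
import cv2,numpy as np
from h import *
T=lambda u,v:(180+(u+.5)/4.8-.5,150+(v+.5)/4.8-.5)
S=lambda u,v:(205+(u+.5)/4.2-.5,180+(v+.5)/4.2-.5)
# corner by mask + hull lines
def quad(n,box):
    im=cv2.imread(f"pics/{n}0.png"); g=cv2.cvtColor(im,cv2.COLOR_BGR2GRAY)
    x0,y0,x1,y1=box; m=np.zeros_like(g); m[y0:y1,x0:x1]=(g[y0:y1,x0:x1]<135)*255
    c=max(cv2.findContours(m,cv2.RETR_EXTERNAL,cv2.CHAIN_APPROX_NONE)[0],key=cv2.contourArea)
    print(n,cv2.contourArea(c)); h=cv2.convexHull(c)
    e=cv2.approxPolyN(h,4,ensure_convex=True)[0] ; return e
q=quad("top",(180,150,345,265)); print(q)
q2=quad("scene",(205,180,395,315)); print(q2)
for p in q: print("top z.03",onz("top",p,.03), "z0",onz("top",p,0.0)[:2])
for p in q2: print("scene z.03",onz("scene",p,.03),"z0",onz("scene",p,0.0)[:2])
man=[T(55,153),T(688,62),T(745,400),T(97,502)]
for p in man: print("man",onz("top",p,.03)[:2])
sm=[S(752,238),S(692,550),S(40,385),S(140,118)]
for p in sm: print("sman",onz("scene",p,.03)[:2])
print("dial",two(T(477,205),S(323,126)))
print("pulley",two(T(155,300),S(648,303)))
print("nut",two(T(126,290),S(668,310)))
print("coltop",two(T(684,163),S(131,52)))
for p in(T(337,163),T(392,386)): print("brg",onz("top",p,.045)[:2])
E
```

```text
top 9951.5
[[336 235]
 [199 256]
 [190 181]
 [323 162]]
scene 11881.5
[[385 237]
 [370 315]
 [211 275]
 [234 189]]
top z.03 [ 0.47578996 -0.19841     0.03      ] z0 [ 0.47941027 -0.20222163]
top z.03 [0.40101912 0.23578723 0.03      ] z0 [0.40302281 0.24136337]
top z.03 [0.64455632 0.27716319 0.03      ] z0 [0.65182553 0.28363392]
top z.03 [ 0.71619119 -0.15670809  0.03      ] z0 [ 0.72500922 -0.15961808]
scene z.03 [0.40972518 0.24065442 0.03      ] z0 [0.38765095 0.23882344]
scene z.03 [0.66128237 0.28147734 0.03      ] z0 [0.64556039 0.2806772 ]
scene z.03 [ 0.73337972 -0.14921855  0.03      ] z0 [ 0.71947831 -0.16089447]
scene z.03 [ 0.43766494 -0.23880837  0.03      ] z0 [ 0.41629625 -0.25274658]
man [0.64301108 0.27360736]
man [ 0.71441729 -0.15650483]
man [ 0.48234666 -0.19464743]
man [0.40679716 0.23348884]
sman [0.40897797 0.23638223]
sman [0.65005131 0.27591961]
sman [ 0.71959439 -0.14733725]
sman [ 0.49722649 -0.19301064]
dial (array([ 0.57282136, -0.01458539,  0.20776013]), np.float64(0.0009381988507539645))
pulley (array([0.53179306, 0.1936216 , 0.09127115]), np.float64(0.004941595653668152))
nut (array([0.53685907, 0.20934832, 0.1004369 ]), np.float64(0.0016158161561089306))
coltop (array([ 0.59295053, -0.1336219 ,  0.23832075]), np.float64(0.0009941755816739325))
brg [0.63578906 0.08046782]
brg [0.48557849 0.03976675]
```

```bash
cat >> h.py <<'E'
from scipy.spatial.transform import Rotation as Ro
from plant import readout
def st():
    s=readout.get_state(); R=Ro.from_euler('xyz',s["eef_rot"],degrees=True).as_matrix()
    z=R[:,2]; print("t",round(s["time_s"],2),"tcp",s["tcp_pos"].round(4),"jawyaw",round(np.degrees(np.arctan2(z[1],z[0])),2),"down",R[:,0].round(3),"F",s["contact_force"].round(2),"w",round(s["gripper_width"]*1e3,1),"j",np.round(s["joints"],0))
    return s
E
python3 -c "
from h import *
st()"
python3 -m handwheel '[[[0,0,1,0],[0,0,1,0],[0.5,-0.8,0.7,0],[0.5,-1,0,0],[0.5,-1,0,0],[0.5,-1,0,0],[0.5,-1,0,0],[0.5,-1,0,0]]]'
python3 -c "
from h import *
st()"
```

```text
t 0.1 tcp [0.2338 0.6328 0.2257] jawyaw -110.28 down [-0.    -0.001 -1.   ] F [ 0.48 -0.3   0.3 ] w 87.2 j [ 86.  21.   1.  -0. -70. -17.]
time_s: 0.9
tcp_pos: [0.3532, 0.3945, 0.3303]
eef_rot: [9.3, 89.3, -100.6]
contact_force: [1.4, 0.9, 0.6]
gripper_width: 0.0876
t 0.9 tcp [0.3532 0.3945 0.3303] jawyaw -109.93 down [-0.002 -0.012 -1.   ] F [1.44 0.88 0.61] w 87.6 j [ 69.   4.  -7.   0. -79.   1.]
```

```bash
python3 -m handwheel '[[[0.5,-1,0,-1],[0.5,-1,0,-1],[0.5,-1,0,-1],[0.5,-1,0,-1],[0.5,-1,0,-1],[0.5,-1,0,-1],[0.5,-1,0,-1],[0.5,-1,0,-1]]]' >/dev/null
python3 -m handwheel '[[[0.5,-1,0,-1],[0.5,-1,0,-1],[0.4,-1,0,-1],[0.2,-0.5,0,-1],[0,0,0,0]]]' 
python3 -c "
from h import *
st()
for n in ('scene','top'):
    cv2.imwrite(f'pics/{n}1.png',vision.capture(n))"
```

```text
time_s: 2.2
tcp_pos: [0.5809, -0.092, 0.3271]
eef_rot: [2.0, 89.1, -170.5]
contact_force: [-0.1, -0.3, -0.0]
gripper_width: 0.088
t 2.2 tcp [ 0.5809 -0.092   0.3271] jawyaw -172.59 down [-0.016 -0.003 -1.   ] F [-0.05 -0.31 -0.01] w 88.0 j [ 10.  10.  -0.  -0. -80.  -3.]
```

```bash
python3 -m handwheel '[[[0.05,0.45,-0.5,0.4],[0,0,-0.5,0],[0,0,0,0]]]' 
python3 -c "
from h import *
st()
for n in ('scene','top'):
    cv2.imwrite(f'pics/{n}2.png',vision.capture(n))
a=cv2.imread('pics/scene2.png')[100:300,180:420]; cv2.imwrite('pics/s2c.png',cv2.resize(a,None,fx=3,fy=3))"
```

```text
time_s: 2.6
tcp_pos: [0.5815, -0.0688, 0.2872]
eef_rot: [-2.2, 89.2, -172.1]
contact_force: [-0.4, -0.5, -0.9]
gripper_width: 0.0879
t 2.6 tcp [ 0.5815 -0.0688  0.2872] jawyaw -169.86 down [-0.014 -0.002 -1.   ] F [-0.43 -0.46 -0.92] w 87.9 j [ 12.  11.  -5.  -0. -75.  -2.]
```

View pics/s2c.png

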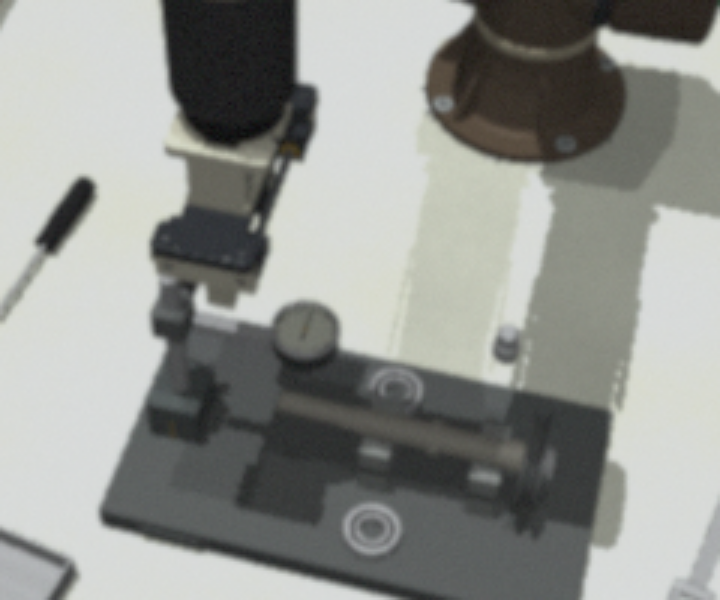

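View pics/top2.png

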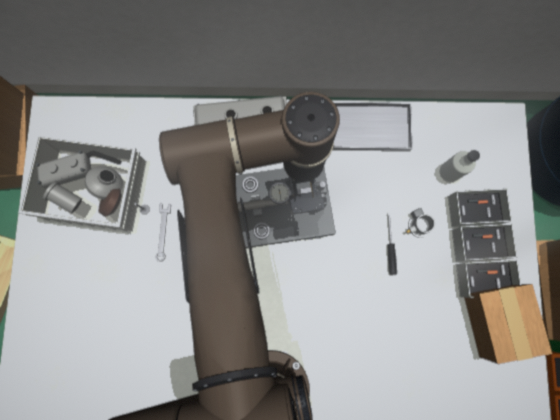

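```bash
python3 -m handwheel '[[[0,0,-0.6,-0.1],[0,0,-0.6,0],[0,0,-0.6,0],[0,0,-0.6,0],[0,0,-0.4,0],[0,0,0,0]]]' 
python3 -c "
from h import *
st()
cv2.imwrite('pics/s3.png',vision.capture('scene'))
a=cv2.imread('pics/s3.png')[180:260,200:320]; cv2.imwrite('pics/s3c.png',cv2.resize(a,None,fx=6,fy=6,interpolation=cv2.INTER_CUBIC))"
```

```text
time_s: 3.3
tcp_pos: [0.587, -0.0667, 0.1852]
eef_rot: [153.8, 89.7, -16.2]
contact_force: [0.4, 0.3, 0.2]
gripper_width: 0.0873
t 3.3 tcp [ 0.587  -0.0667  0.1852] jawyaw -170.0 down [ 0.006 -0.002 -1.   ] F [0.44 0.31 0.2 ] w 87.3 j [ 13.  14. -14.   0. -61.  -3.]
```

View pics/s3c.png

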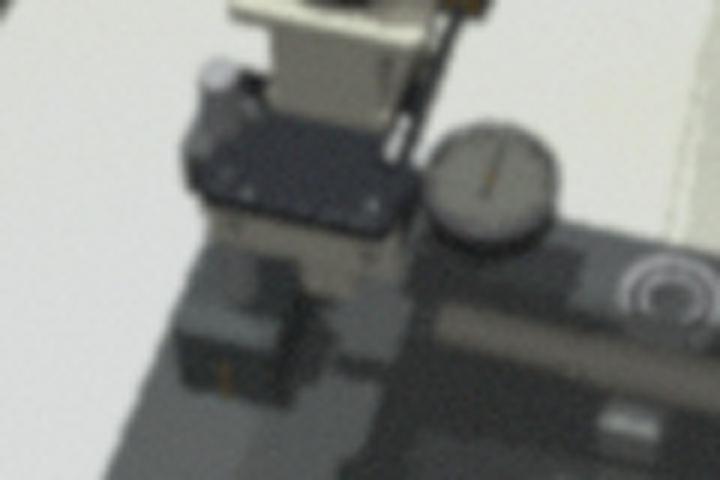

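```bash
python3 -m handwheel '[[[-0.12,-0.05,-0.25,0],[0,0,-0.2,0],[0,0,0,0]]]'; python3 -m handwheel '[[[0,0,0,0],[0,0,0,0],[0,0,0,0],[0,0,0,0],[0,0,0,0],[0,0,0,0]]]' 0 35
python3 -c "
from h import *
st()"
```

```text
time_s: 3.65
tcp_pos: [0.5847, -0.0685, 0.1714]
eef_rot: [164.4, 89.2, -5.5]
contact_force: [-0.6, -0.3, 0.3]
gripper_width: 0.0878
time_s: 4.25
tcp_pos: [0.5857, -0.0685, 0.1731]
eef_rot: [165.4, 89.1, -4.5]
contact_force: [-0.4, 0.0, -0.6]
gripper_width: 0.0452
t 4.25 tcp [ 0.5857 -0.0685  0.1731] jawyaw -169.91 down [ 0.016 -0.001 -1.   ] F [-0.41  0.02 -0.64] w 45.2 j [ 12.  14. -16.   0. -59.  -3.]
```

```bash
python3 -m handwheel '[[[0,0,-0.1,0],[0,0,0,0],[0,0,0,0],[0,0,0,0],[0,0,0,0],[0,0,0,0],[0,0,0,0],[0,0,0,0]]]'
python3 -c "
from h import *
st()"
```

```text
time_s: 5.05
tcp_pos: [0.5827, -0.069, 0.1677]
eef_rot: [159.3, 89.4, -10.6]
contact_force: [-0.7, -0.6, 0.1]
gripper_width: 0.0138
t 5.05 tcp [ 0.5827 -0.069   0.1677] jawyaw -169.98 down [ 0.01  -0.002 -1.   ] F [-0.73 -0.56  0.07] w 13.8 j [ 12.  15. -16.   0. -59.  -3.]
```

```bash
python3 -m handwheel '[[[0,0,-0.12,0],[0,0,-0.12,0],[0,0,-0.12,0],[0,0,-0.12,0],[0,0,0,0]]]'
cat > dial.py <<'E'
import sys
from h import *
k=sys.argv[1]
s=st()
S=vision.capture('scene');T=vision.capture('top')
cv2.imwrite(f'pics/ds{k}.png',S);cv2.imwrite(f'pics/dt{k}.png',T)
a=S[190:230,260:310];b=T[170:215,255:305]
a=cv2.resize(a,(400,320),interpolation=cv2.INTER_CUBIC);b=cv2.resize(b,(400,360),interpolation=cv2.INTER_CUBIC)[:320]
o=np.hstack([a,b]);o=cv2.convertScaleAbs(o,alpha=1.5,beta=-20);cv2.imwrite(f'pics/d{k}.png',o)
E
python3 dial.py 1
```

```text
time_s: 5.55
tcp_pos: [0.5827, -0.069, 0.1501]
eef_rot: [159.4, 89.3, -10.5]
contact_force: [2.9, -0.9, -5.2]
gripper_width: 0.0137
t 5.55 tcp [ 0.5827 -0.069   0.1501] jawyaw -169.95 down [ 0.011 -0.002 -1.   ] F [ 2.88 -0.91 -5.18] w 13.7 j [ 12.  15. -17.   0. -57.  -3.]
```

View pics/d1.png

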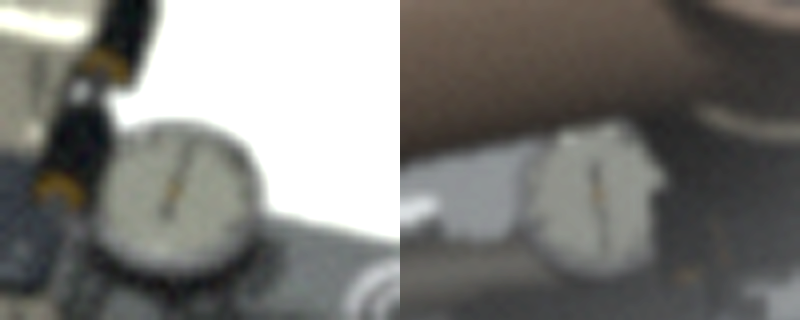

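```bash
python3 -m handwheel '[[[0,0,-0.1,0],[0,0,-0.1,0],[0,0,-0.1,0],[0,0,-0.1,0],[0,0,0,0]]]'
python3 dial.py 2
```

```text
time_s: 6.15
tcp_pos: [0.5827, -0.069, 0.1352]
eef_rot: [159.0, 89.3, -10.9]
contact_force: [2.2, -1.0, -5.2]
gripper_width: 0.0136
t 6.15 tcp [ 0.5827 -0.069   0.1352] jawyaw -169.93 down [ 0.012 -0.002 -1.   ] F [ 2.16 -1.   -5.2 ] w 13.6 j [ 13.  16. -19.   0. -55.  -3.]
```

View pics/d2.png

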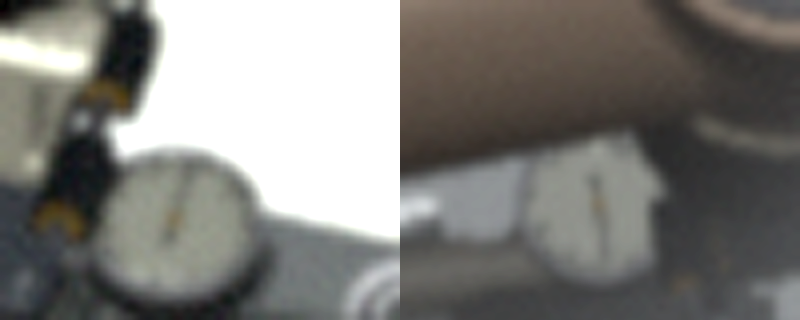

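```bash
python3 -m handwheel '[[[0,0,-0.05,0],[0,0,-0.05,0],[0,0,0,0]]]'
python3 dial.py 3
```

```text
time_s: 6.55
tcp_pos: [0.5827, -0.0691, 0.1319]
eef_rot: [158.6, 89.3, -11.3]
contact_force: [1.2, -0.9, -3.7]
gripper_width: 0.0137
t 6.55 tcp [ 0.5827 -0.0691  0.1319] jawyaw -169.92 down [ 0.012 -0.002 -1.   ] F [ 1.16 -0.86 -3.71] w 13.7 j [ 13.  16. -19.   0. -54.  -3.]
```

View pics/d3.png

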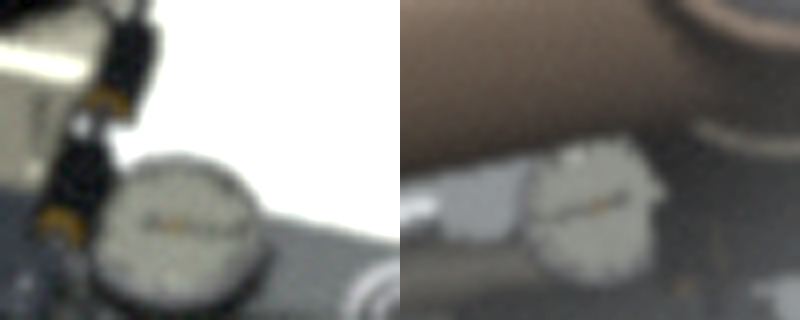

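```bash
python3 -m handwheel '[[[0,0,-0.055,0],[0,0,-0.025,0],[0,0,0,0],[0,0,0,0],[0,0,0,0]]]'
python3 dial.py 4
```

```text
time_s: 7.15
tcp_pos: [0.5827, -0.0691, 0.1295]
eef_rot: [158.3, 89.3, -11.6]
contact_force: [-1.3, 0.1, 1.9]
gripper_width: 0.0136
t 7.15 tcp [ 0.5827 -0.0691  0.1295] jawyaw -169.9 down [ 0.012 -0.003 -1.   ] F [-1.3   0.15  1.9 ] w 13.6 j [ 13.  17. -19.   0. -54.  -3.]
```

View pics/d4.png

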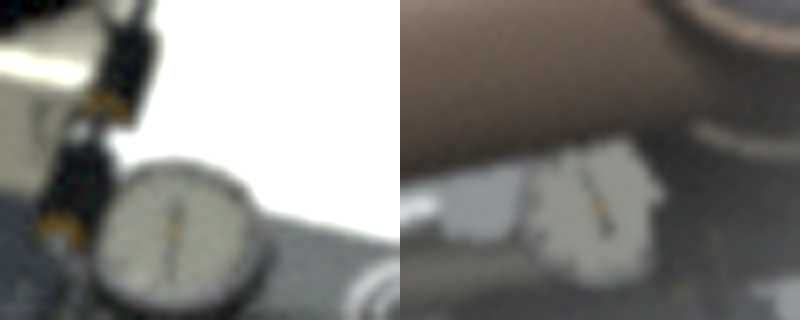

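```bash
python3 -m handwheel '[[[0,0,0,0],[0,0,0,0],[0,0,0,0],[0,0,0,0],[0,0,0,0],[0,0,0,0]]]' 60
python3 dial.py 5
```

```text
time_s: 7.85
tcp_pos: [0.5835, -0.069, 0.1293]
eef_rot: [159.3, 89.2, -10.5]
contact_force: [0.5, 0.1, 0.3]
gripper_width: 0.056
t 7.85 tcp [ 0.5835 -0.069   0.1293] jawyaw -169.85 down [ 0.014 -0.003 -1.   ] F [0.54 0.07 0.25] w 56.0 j [ 13.  17. -19.   0. -54.  -3.]
```

View pics/d5.png

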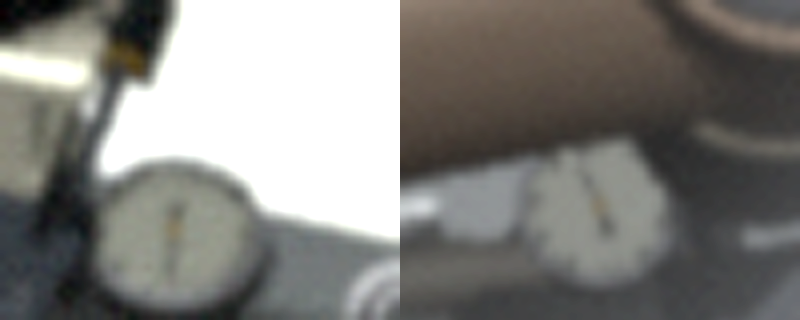

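```bash
python3 -m handwheel '[[[0,0,0.4,0],[0,0,0.6,0],[0,0,0.8,0],[0,0,0.8,0],[0,0,0.6,0],[0,0,0,0]]]'
python3 - <<'E'
from h import *
T=lambda u,v:(180+(u+.5)/4.8-.5,150+(v+.5)/4.8-.5)
S=lambda u,v:(205+(u+.5)/4.2-.5,180+(v+.5)/4.2-.5)
u=np.array([-.165,.986]);v=np.array([.986,.165]); o=np.array([.5728,-.0146])
def rep(n,p): d=p[:2]-o; print(n,p[:2].round(4),"along",round(d@u,4),"across",round(d@v,4))
rep("pul top",onz("top",T(155,301),.092))
rep("pul scene top",onz("scene",S(655,245),.137))
rep("vn a",onz("top",T(208,248),.091));rep("vn b",onz("top",T(221,320),.091))
rep("vf a",onz("top",T(362,225),.091));rep("vf b",onz("top",T(372,300),.091))
rep("svn a",onz("scene",S(590,266),.091));rep("svn b",onz("scene",S(575,327),.091))
rep("svf b",onz("scene",S(422,292),.091))
b=cv2.resize(cv2.imread("pics/top0.png")[185:240,195:250],None,fx=10,fy=10,interpolation=cv2.INTER_CUBIC)
a=cv2.resize(cv2.imread("pics/scene0.png")[225:290,330:385],None,fx=8.46,fy=8.46,interpolation=cv2.INTER_CUBIC)
a=cv2.resize(a,(400,550))if 0 else a[:550,:]
cv2.imwrite("pics/pul.png",cv2.resize(np.hstack([b,a[:,:240+200]]) ,None,fx=.8,fy=.8))
st()
E
```

```text
time_s: 8.55
tcp_pos: [0.5817, -0.0694, 0.2609]
eef_rot: [151.3, 89.4, -18.5]
contact_force: [-0.3, -0.5, 1.0]
gripper_width: 0.0602
pul top [0.5317 0.1911] along 0.2096 across -0.0066
pul scene top [0.5189 0.1901] along 0.2107 across -0.0194
vn a [0.5671 0.1586] along 0.1717 across 0.023
vn b [0.5203 0.1484] along 0.1694 across -0.0249
vf a [0.584  0.0597] along 0.0714 across 0.0233
vf b [0.535  0.0519] along 0.0718 across -0.0263
svn a [0.5199 0.1524] along 0.1733 across -0.0246
svn b [0.5675 0.1602] along 0.1732 across 0.0237
svf b [0.5848 0.0622] along 0.0738 across 0.0245
t 8.55 tcp [ 0.5817 -0.0694  0.2609] jawyaw -169.87 down [ 0.01  -0.003 -1.   ] F [-0.32 -0.52  0.96] w 60.2 j [ 13.  11.  -9.   0. -70.  -3.]
```

View pics/pul.png

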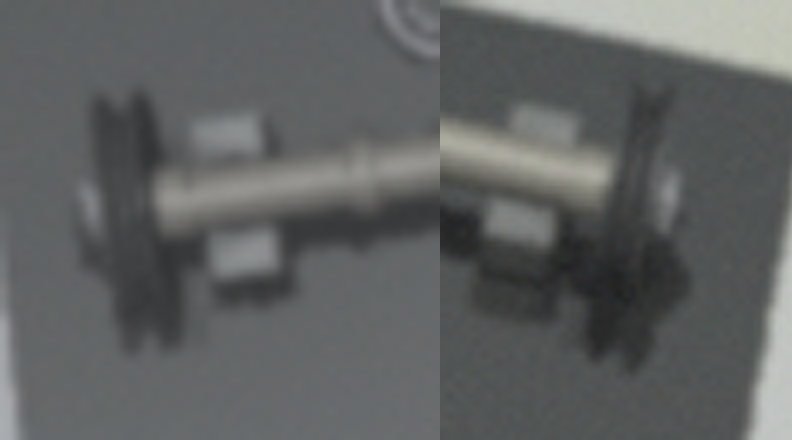

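```bash
python3 -m handwheel '[[[-0.06,0.4,0,1],[-0.06,0.4,0,1],[-0.06,0.4,0,1],[-0.06,0.4,0,1],[-0.06,0.4,0,1],[-0.06,0.4,0,1],[-0.06,0.4,0,1],[-0.06,0.4,0,1]]]' 36 >/dev/null
python3 -m handwheel '[[[-0.06,0.4,0,1],[-0.06,0.4,0,1],[-0.06,0.4,0,1],[-0.06,0.4,0,1],[-0.06,0.4,0,1],[-0.06,0.4,0,1],[-0.06,0.4,0,1],[0,0,0,0]]]' >/dev/null
python3 -c "
from h import *
st()"
```

```text
t 10.15 tcp [0.54   0.1788 0.2531] jawyaw -91.9 down [-0.002  0.006 -1.   ] F [ 0.46  0.53 -0.2 ] w 36.3 j [ 38.  10. -11.  -0. -70.  50.]
```

```bash
python3 -m handwheel '[[[-0.04,0.2,0,1],[0,0.15,-0.2,1],[0,0,-0.3,0.35],[0,0,-0.3,0],[0,0,0,0]]]'
python3 -c "
from h import *
st()
S=vision.capture('scene');cv2.imwrite('pics/s6.png',S)
cv2.imwrite('pics/s6c.png',cv2.resize(S[150:300,250:420],None,fx=4,fy=4,interpolation=cv2.INTER_CUBIC))
S=vision.capture('top');cv2.imwrite('pics/t6.png',S)"
```

```text
time_s: 10.65
tcp_pos: [0.5375, 0.1917, 0.218]
eef_rot: [-140.2, 89.6, 139.6]
contact_force: [-0.7, -0.4, -0.4]
gripper_width: 0.036
t 10.65 tcp [0.5375 0.1917 0.218 ] jawyaw -80.18 down [-0.005  0.004 -1.   ] F [-0.69 -0.43 -0.44] w 36.0 j [ 39.  11. -13.  -0. -66.  61.]
```

View pics/s6c.png

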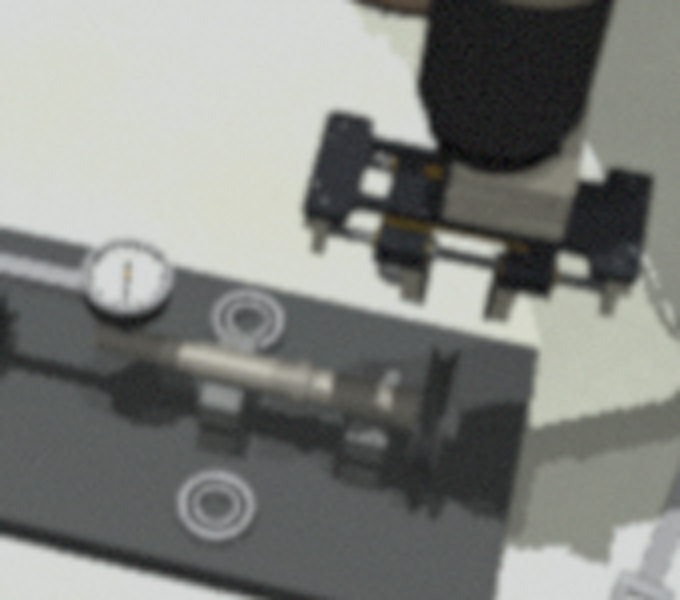

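View pics/t6.png

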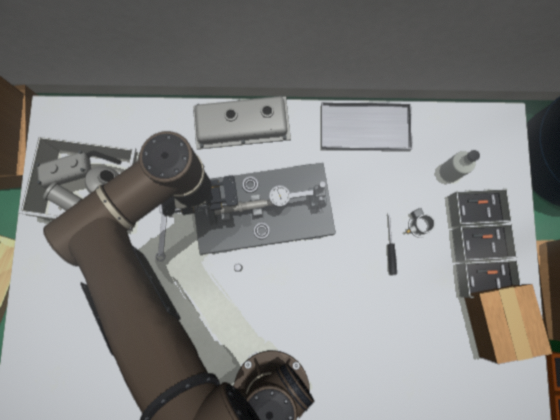

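```bash
python3 -m handwheel '[[[0,0.03,-0.6,0],[0,0,-0.6,0],[0,0,-0.4,0],[0,0,0,0]]]'
python3 -c "
from h import *
st()
S=vision.capture('scene');cv2.imwrite('pics/s7.png',S)
cv2.imwrite('pics/s7c.png',cv2.resize(S[200:290,310:410],None,fx=7,fy=6.5,interpolation=cv2.INTER_CUBIC))
for p in ([.537,.193,.137],[.537,.193,.092]):print(proj('scene',p),proj('top',p))"
```

```text
time_s: 11.15
tcp_pos: [0.5407, 0.1934, 0.1577]
eef_rot: [147.2, 89.5, 66.8]
contact_force: [0.5, 0.5, -0.3]
gripper_width: 0.036
t 11.15 tcp [0.5407 0.1934 0.1577] jawyaw -80.4 down [ 0.003  0.008 -1.   ] F [ 0.46  0.53 -0.35] w 36.0 j [ 39.  14. -18.  -0. -58.  61.]
(np.float64(359.2955670794938), np.float64(243.54083696810667)) (np.float64(209.02123904732989), np.float64(208.00511251957485))
(np.float64(357.1263825924119), np.float64(252.95903200187865)) (np.float64(211.35290796810278), np.float64(210.61276024147716))
```

View pics/s7c.png

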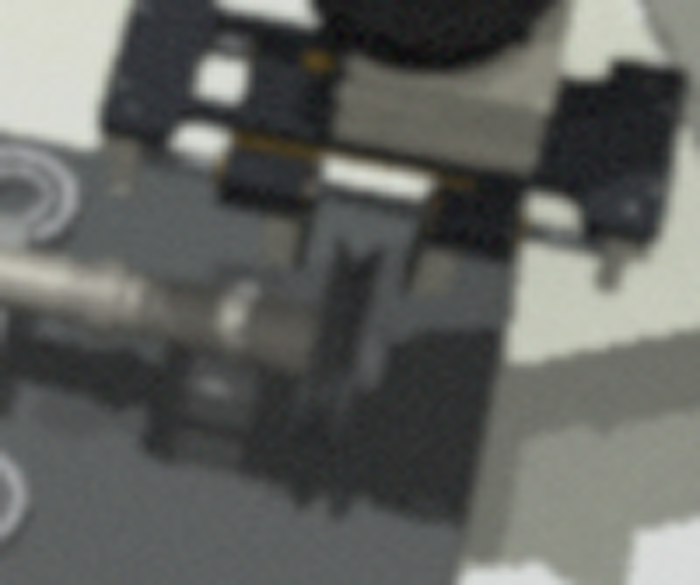

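```bash
python3 -m handwheel '[[[-0.08,0,-0.4,0],[0,0,-0.4,0],[0,0,-0.3,0],[0,0,0,0]]]'
python3 -c "
from h import *
st()"
```

```text
time_s: 11.6
tcp_pos: [0.5417, 0.1953, 0.1198]
eef_rot: [125.0, 89.0, 44.6]
contact_force: [-0.5, 0.4, 0.4]
gripper_width: 0.0359
t 11.6 tcp [0.5417 0.1953 0.1198] jawyaw -80.43 down [ 0.013  0.013 -1.   ] F [-0.48  0.39  0.35] w 35.9 j [ 39.  16. -21.  -0. -52.  60.]
```

```bash
python3 -m handwheel '[[[-0.1,-0.04,-0.13,0],[0,0,0,0]]]' - 4
python3 -m handwheel '[[[0,0,0,0],[0,0,0,0],[0,0,0,0],[0,0,0,0],[0,0,0,0],[0,0,0,0],[0,0,0,0]]]' 14 4
python3 dial.py 6
```

```text
time_s: 11.8
tcp_pos: [0.5384, 0.194, 0.1159]
eef_rot: [123.3, 88.8, 42.8]
contact_force: [-0.2, 0.4, -0.8]
gripper_width: 0.0362
time_s: 12.5
tcp_pos: [0.5391, 0.1943, 0.1176]
eef_rot: [121.8, 88.7, 41.3]
contact_force: [0.0, -0.7, -1.2]
gripper_width: 0.018
t 12.5 tcp [0.5391 0.1943 0.1176] jawyaw -80.42 down [ 0.017  0.015 -1.   ] F [ 0.01 -0.69 -1.23] w 18.0 j [ 39.  16. -22.  -0. -51.  60.]
```

View pics/d6.png

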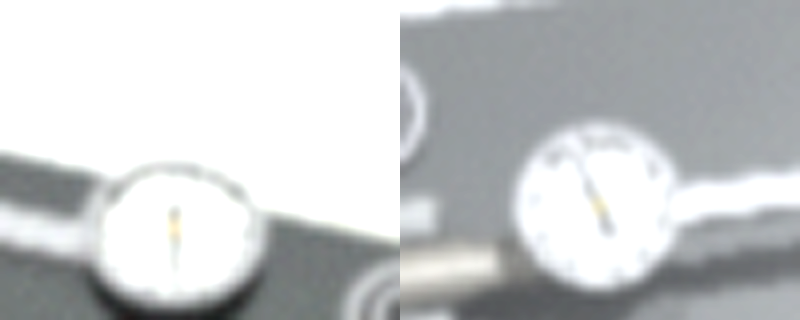

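```bash
python3 -m handwheel '[[[0.15,0.026,-0.015,0],[0.15,0.025,-0.04,0],[0,0,0,0]]]'
python3 dial.py 7
```

```text
time_s: 12.9
tcp_pos: [0.551, 0.1962, 0.1153]
eef_rot: [123.6, 88.8, 43.1]
contact_force: [0.0, 0.6, -1.1]
gripper_width: 0.018
t 12.9 tcp [0.551  0.1962 0.1153] jawyaw -80.43 down [ 0.015  0.014 -1.   ] F [ 0.04  0.63 -1.08] w 18.0 j [ 39.  17. -20.  -0. -52.  61.]
```

View pics/d7.png

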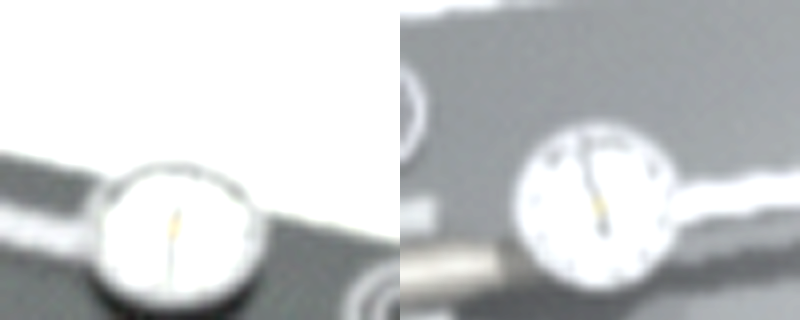

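```bash
cat >> dial.py <<'E'
# needle angle from the top view: darkest direction about the dial centre (clockwise from image down)
def ang(T,c=(279.6,194.7)):
    g=cv2.cvtColor(T,cv2.COLOR_BGR2GRAY).astype(np.float32); p=[]
    pol=cv2.warpPolar(cv2.resize(g[170:220,255:305],None,fx=8,fy=8,interpolation=cv2.INTER_CUBIC),(80,360),((c[0]-255+.5)*8-.5,(c[1]-170+.5)*8-.5),80,cv2.WARP_POLAR_LINEAR)
    pr=pol[:,16:56].mean(1); pr=cv2.GaussianBlur(np.r_[pr,pr,pr].reshape(-1,1),(1,15),0).ravel()[360:720]
    k=np.argsort(pr)[0]; return (k-90)%360   # polar angle clockwise from +col (down=90)
print("needle deg",ang(T))
E
for k in 6 7; do python3 - <<E
import re
src=open('dial.py').read(); exec("from h import *\n"+src[src.index('def ang'):src.index('print("needle')])
print(ang(cv2.imread('pics/dt$k.png')))
E
done
python3 -m handwheel '[[[0.14,0.024,-0.065,0],[0.126,0.021,-0.09,0],[0,0,0,0]]]'
python3 dial.py 8
```

```text
148
158
time_s: 13.3
tcp_pos: [0.5621, 0.1981, 0.1087]
eef_rot: [123.5, 88.8, 43.1]
contact_force: [-1.7, 0.0, -0.7]
gripper_width: 0.0183
t 13.3 tcp [0.5621 0.1981 0.1087] jawyaw -80.42 down [ 0.015  0.014 -1.   ] F [-1.66  0.03 -0.67] w 18.3 j [ 38.  18. -19.  -0. -51.  62.]
needle deg 197
```

View pics/d8.png

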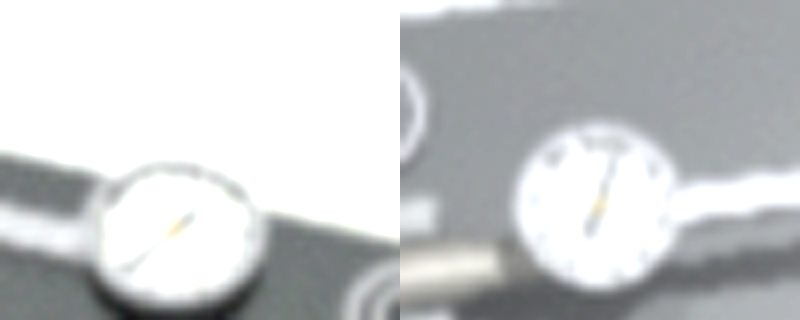

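```bash
sed -i 's/c=(279.6,194.7)/c=(279.6,195.5)/' dial.py
python3 -m handwheel '[[[0.12,0.02,-0.1,0],[0.05,0.01,-0.06,0],[0,0,0,0]]]'
python3 dial.py 9
```

```text
time_s: 13.7
tcp_pos: [0.5693, 0.1992, 0.1025]
eef_rot: [122.5, 88.8, 42.1]
contact_force: [-2.1, -0.5, 0.9]
gripper_width: 0.0184
t 13.7 tcp [0.5693 0.1992 0.1025] jawyaw -80.41 down [ 0.016  0.014 -1.   ] F [-2.12 -0.54  0.88] w 18.4 j [ 38.  19. -19.  -0. -51.  62.]
needle deg 213
```

View pics/d9.png

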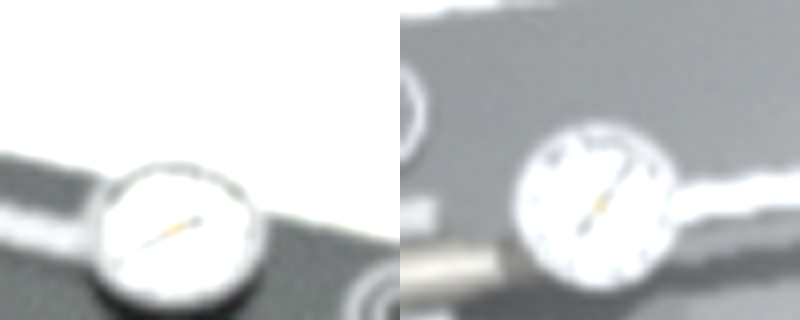

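```bash
python3 -m handwheel '[[[0,0,0,0],[0,0,0,0],[0,0,0,0],[0,0,0,0]]]' 30
python3 -m handwheel '[[[-0.1,-0.017,0.3,0],[-0.35,-0.06,0.25,0],[-0.4,-0.068,0,0],[-0.4,-0.068,-0.1,0],[-0.2,-0.034,-0.3,0],[0,0,0,0]]]'
python3 dial.py 10
```

```text
time_s: 14.2
tcp_pos: [0.5701, 0.1997, 0.103]
eef_rot: [120.9, 88.6, 40.5]
contact_force: [0.1, -0.1, -0.4]
gripper_width: 0.0297
time_s: 14.8
tcp_pos: [0.5106, 0.1897, 0.1143]
eef_rot: [119.4, 88.4, 39.0]
contact_force: [-0.1, -0.4, 0.7]
gripper_width: 0.0303
t 14.8 tcp [0.5106 0.1897 0.1143] jawyaw -80.37 down [ 0.022  0.018 -1.   ] F [-0.1  -0.37  0.74] w 30.3 j [ 41.  13. -26.   0. -49.  59.]
needle deg 213
```

```bash
python3 -m handwheel '[[[0,0,-0.2,0],[0,0,0,0]]]'
python3 -m handwheel '[[[0,0,0,0],[0,0,0,0],[0,0,0,0],[0,0,0,0],[0,0,0,0],[0,0,0,0]]]' 14 4
python3 dial.py 11
```

```text
time_s: 15.1
tcp_pos: [0.514, 0.1914, 0.1084]
eef_rot: [117.6, 88.1, 37.2]
contact_force: [0.8, 0.2, -0.6]
gripper_width: 0.0301
time_s: 15.7
tcp_pos: [0.5147, 0.191, 0.1082]
eef_rot: [116.6, 88.2, 36.3]
contact_force: [1.1, -0.4, 0.3]
gripper_width: 0.0185
t 15.7 tcp [0.5147 0.191  0.1082] jawyaw -80.36 down [ 0.025  0.018 -1.   ] F [ 1.09 -0.41  0.29] w 18.5 j [ 41.  14. -26.   0. -48.  59.]
needle deg 213
```

```bash
python3 -m handwheel '[[[0.125,0.021,0.092,0],[0.14,0.024,0.072,0],[0,0,0,0]]]'
python3 dial.py 12
python3 -m handwheel '[[[0.15,0.025,0.045,0],[0.155,0.026,0.02,0],[0,0,0,0]]]'
python3 dial.py 13
```

```text
time_s: 16.1
tcp_pos: [0.5243, 0.1923, 0.1145]
eef_rot: [118.6, 88.4, 38.2]
contact_force: [-1.1, 0.0, -1.9]
gripper_width: 0.0182
t 16.1 tcp [0.5243 0.1923 0.1145] jawyaw -80.41 down [ 0.022  0.017 -1.   ] F [-1.1   0.01 -1.88] w 18.2 j [ 40.  15. -24.   0. -50.  59.]
needle deg 184
time_s: 16.5
tcp_pos: [0.5363, 0.1939, 0.1169]
eef_rot: [119.2, 88.5, 38.8]
contact_force: [-1.5, 0.6, -2.1]
gripper_width: 0.0184
t 16.5 tcp [0.5363 0.1939 0.1169] jawyaw -80.42 down [ 0.021  0.017 -1.   ] F [-1.46  0.58 -2.08] w 18.4 j [ 40.  15. -22.   0. -51.  60.]
needle deg 169
```

View pics/d13.png

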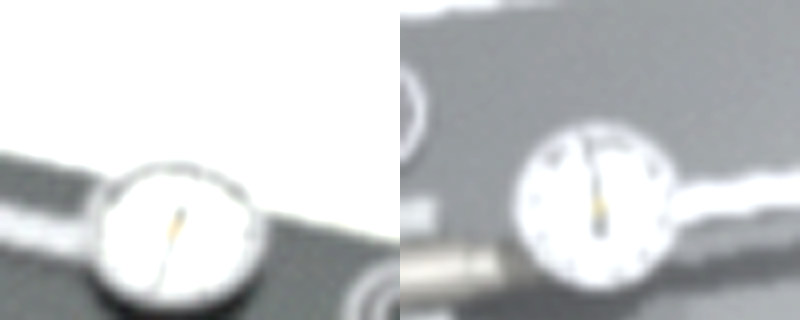

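```bash
python3 -m handwheel '[[[0,0,0,0],[0,0,0,0],[0,0,0,0],[0,0,0,0]]]' 30
python3 dial.py 14
python3 - <<'E'
import cv2,numpy as np
o=[]
for k in (9,13,14):
    a=cv2.imread(f"pics/ds{k}.png")[205:275,310:385]; o.append(cv2.resize(a,(266,500),interpolation=cv2.INTER_CUBIC))
cv2.imwrite("pics/cmp.png",np.hstack(o))
E
```

```text
time_s: 17.0
tcp_pos: [0.5375, 0.1949, 0.1174]
eef_rot: [117.9, 88.2, 37.5]
contact_force: [0.2, -0.6, 1.0]
gripper_width: 0.0295
t 17.0 tcp [0.5375 0.1949 0.1174] jawyaw -80.37 down [ 0.024  0.019 -1.   ] F [ 0.24 -0.58  0.98] w 29.5 j [ 40.  15. -22.   0. -51.  60.]
needle deg 241
```

View pics/cmp.png

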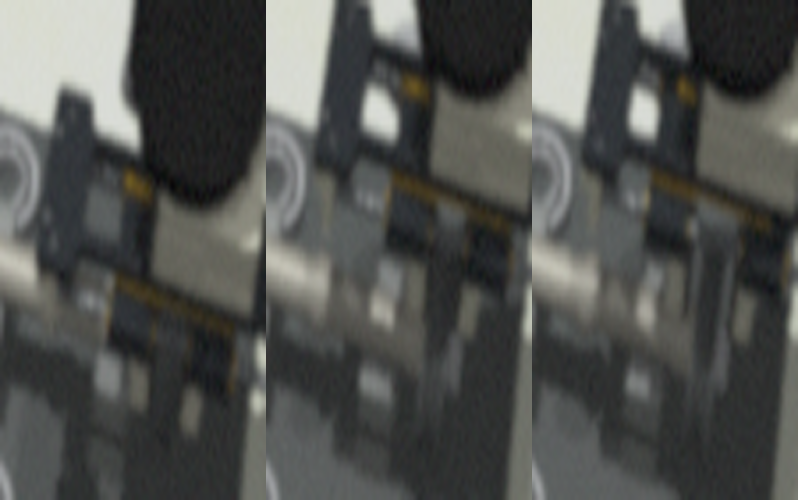

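```bash
python3 -m handwheel '[[[0,0,0,0],[0,0,0,0],[0,0,0,0],[0,0,0,0],[0,0,0,0]]]' 15 3
python3 dial.py 15
python3 -m handwheel '[[[0.12,0.02,-0.025,0],[0,0,0,0]]]'
python3 dial.py 16
python3 -m handwheel '[[[0.12,0.02,-0.045,0],[0,0,0,0]]]'
python3 dial.py 17
```

```text
time_s: 17.6
tcp_pos: [0.5374, 0.1951, 0.1176]
eef_rot: [118.1, 88.2, 37.7]
contact_force: [0.2, -0.2, -0.2]
gripper_width: 0.018
t 17.6 tcp [0.5374 0.1951 0.1176] jawyaw -80.36 down [ 0.024  0.019 -1.   ] F [ 0.25 -0.24 -0.18] w 18.0 j [ 40.  15. -22.   0. -51.  60.]
needle deg 241
time_s: 17.9
tcp_pos: [0.542, 0.1958, 0.1165]
eef_rot: [118.7, 88.3, 38.3]
contact_force: [1.6, 0.4, -1.7]
gripper_width: 0.0182
t 17.9 tcp [0.542  0.1958 0.1165] jawyaw -80.36 down [ 0.024  0.019 -1.   ] F [ 1.59  0.39 -1.66] w 18.2 j [ 39.  16. -22.   0. -51.  60.]
needle deg 247
time_s: 18.2
tcp_pos: [0.5471, 0.1966, 0.1148]
eef_rot: [118.2, 88.3, 37.9]
contact_force: [1.8, 0.7, -1.2]
gripper_width: 0.0179
t 18.2 tcp [0.5471 0.1966 0.1148] jawyaw -80.35 down [ 0.024  0.019 -1.   ] F [ 1.81  0.69 -1.22] w 17.9 j [ 39.  16. -21.   0. -51.  61.]
needle deg 255
```

```bash
python3 -m handwheel '[[[0.12,0.02,-0.06,0],[0,0,0,0]]]'
python3 dial.py 18
python3 -m handwheel '[[[0.12,0.02,-0.08,0],[0,0,0,0]]]'
python3 dial.py 19
python3 -m handwheel '[[[0.11,0.02,-0.09,0],[0,0,0,0]]]'
python3 dial.py 20
```

```text
time_s: 18.5
tcp_pos: [0.5521, 0.1973, 0.1124]
eef_rot: [118.0, 88.2, 37.7]
contact_force: [1.3, -0.9, -1.9]
gripper_width: 0.0181
t 18.5 tcp [0.5521 0.1973 0.1124] jawyaw -80.35 down [ 0.024  0.019 -1.   ] F [ 1.29 -0.88 -1.93] w 18.1 j [ 39.  17. -21.   0. -50.  61.]
needle deg 263
time_s: 18.8
tcp_pos: [0.5571, 0.1981, 0.1093]
eef_rot: [117.9, 88.2, 37.5]
contact_force: [1.2, -0.7, -2.5]
gripper_width: 0.0186
t 18.8 tcp [0.5571 0.1981 0.1093] jawyaw -80.35 down [ 0.025  0.019 -1.   ] F [ 1.24 -0.69 -2.47] w 18.6 j [ 39.  18. -20.   0. -50.  61.]
needle deg 270
time_s: 19.1
tcp_pos: [0.5616, 0.1989, 0.1058]
eef_rot: [117.9, 88.2, 37.5]
contact_force: [1.3, -1.2, -2.1]
gripper_width: 0.0183
t 19.1 tcp [0.5616 0.1989 0.1058] jawyaw -80.35 down [ 0.025  0.019 -1.   ] F [ 1.34 -1.16 -2.13] w 18.3 j [ 38.  18. -20.   0. -50.  61.]
needle deg 275
```

View pics/d20.png

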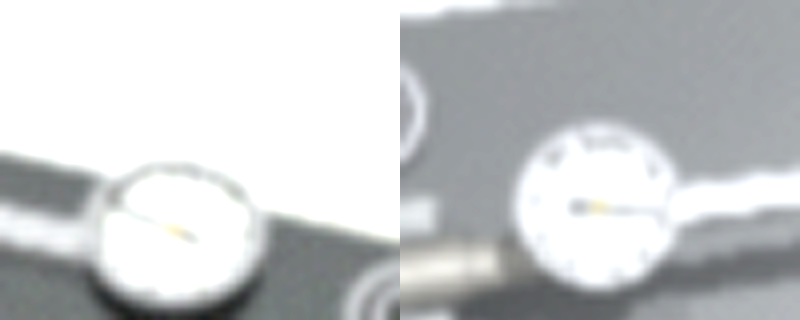

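```bash
python3 -m handwheel '[[[0,0,0,0],[0,0,0,0],[0,0,0,0],[0,0,0,0]]]' 30
python3 dial.py 21
```

```text
time_s: 19.6
tcp_pos: [0.561, 0.1989, 0.1058]
eef_rot: [118.7, 88.2, 38.3]
contact_force: [-1.5, -0.7, -0.5]
gripper_width: 0.0299
t 19.6 tcp [0.561  0.1989 0.1058] jawyaw -80.36 down [ 0.024  0.019 -1.   ] F [-1.45 -0.66 -0.52] w 29.9 j [ 38.  18. -20.   0. -50.  61.]
needle deg 275
```

```bash
python3 -m handwheel '[[[-0.15,-0.03,0.22,0],[-0.35,-0.06,0.1,0],[-0.15,-0.03,-0.02,0],[0,0,0,0]]]'
python3 -m handwheel '[[[0,0,0,0],[0,0,0,0],[0,0,0,0],[0,0,0,0],[0,0,0,0],[0,0,0,0]]]' 15 3
python3 dial.py 22
python3 -m handwheel '[[[0.12,0.02,-0.02,0],[0,0,0,0]]]'
python3 dial.py 23
python3 -m handwheel '[[[0.12,0.02,-0.04,0],[0,0,0,0]]]'
python3 dial.py 24
```

```text
time_s: 20.1
tcp_pos: [0.5324, 0.1935, 0.1192]
eef_rot: [118.9, 88.2, 38.6]
contact_force: [-0.3, 0.5, 1.2]
gripper_width: 0.0297
time_s: 20.7
tcp_pos: [0.5323, 0.1938, 0.1197]
eef_rot: [119.2, 88.2, 38.9]
contact_force: [-2.4, 1.4, 3.3]
gripper_width: 0.0184
t 20.7 tcp [0.5323 0.1938 0.1197] jawyaw -80.34 down [ 0.025  0.02  -0.999] F [-2.37  1.41  3.26] w 18.4 j [ 40.  15. -23.   0. -51.  60.]
needle deg 275
time_s: 21.0
tcp_pos: [0.5372, 0.1946, 0.1187]
eef_rot: [119.4, 88.2, 39.0]
contact_force: [0.2, 0.9, 0.5]
gripper_width: 0.0181
t 21.0 tcp [0.5372 0.1946 0.1187] jawyaw -80.34 down [ 0.024  0.02  -1.   ] F [0.24 0.9  0.51] w 18.1 j [ 40.  15. -22.   0. -51.  60.]
needle deg 275
time_s: 21.3
tcp_pos: [0.5424, 0.1953, 0.1171]
eef_rot: [119.0, 88.2, 38.6]
contact_force: [0.9, 0.5, -0.2]
gripper_width: 0.0179
t 21.3 tcp [0.5424 0.1953 0.1171] jawyaw -80.34 down [ 0.025  0.02  -0.999] F [ 0.91  0.49 -0.23] w 17.9 j [ 39.  16. -22.   0. -51.  60.]
needle deg 278
```

```bash
python3 -m handwheel '[[[0.12,0.02,-0.05,0],[0,0,0,0]]]' >/dev/null
python3 dial.py 25
python3 -m handwheel '[[[0.12,0.02,-0.07,0],[0,0,0,0]]]'>/dev/null
python3 dial.py 26
python3 -m handwheel '[[[0.12,0.02,-0.08,0],[0,0,0,0]]]'>/dev/null
python3 dial.py 27
python3 -m handwheel '[[[0.12,0.02,-0.1,0],[0,0,0,0]]]'>/dev/null
python3 dial.py 28
```

```text
t 21.6 tcp [0.5474 0.1961 0.1151] jawyaw -80.34 down [ 0.025  0.02  -0.999] F [ 2.03 -0.41 -1.72] w 18.3 j [ 39.  16. -21.   0. -51.  61.]
needle deg 278
t 21.9 tcp [0.5523 0.1969 0.1124] jawyaw -80.33 down [ 0.025  0.02  -0.999] F [ 1.44  0.25 -1.65] w 18.2 j [ 39.  17. -21.   0. -50.  61.]
needle deg 277
t 22.2 tcp [0.5572 0.1976 0.1092] jawyaw -80.33 down [ 0.026  0.02  -0.999] F [ 0.54 -0.07 -1.91] w 18.3 j [ 38.  18. -20.   0. -50.  61.]
needle deg 276
t 22.5 tcp [0.5621 0.1985 0.1052] jawyaw -80.33 down [ 0.026  0.02  -0.999] F [ 1.82 -0.44 -2.51] w 18.2 j [ 38.  18. -20.  -0. -50.  61.]
needle deg 275
```

```bash
python3 -m handwheel '[[[0,0,0,0],[0,0,0,0],[0,0,0,0],[0,0,0,0]]]' 30
python3 dial.py 29
python3 - <<'E'
import cv2,numpy as np
o=[]
for k in (22,24,25,29):
    a=cv2.imread(f"pics/dt{k}.png")[183:208,267:292]; o.append(cv2.resize(a,(200,200),interpolation=cv2.INTER_CUBIC))
o2=[]
for k in (22,24,25,29):
    a=cv2.imread(f"pics/ds{k}.png")[205:230,269:294]; o2.append(cv2.resize(a,(200,200),interpolation=cv2.INTER_CUBIC))
cv2.imwrite("pics/cmp2.png",np.vstack([np.hstack(o),np.hstack(o2)]))
E
```

```text
time_s: 23.0
tcp_pos: [0.5612, 0.1984, 0.1051]
eef_rot: [119.8, 88.2, 39.5]
contact_force: [0.0, 0.0, 0.4]
gripper_width: 0.0296
t 23.0 tcp [0.5612 0.1984 0.1051] jawyaw -80.35 down [ 0.025  0.021 -0.999] F [0.01 0.02 0.44] w 29.6 j [ 38.  18. -20.  -0. -50.  61.]
needle deg 275
```

View pics/cmp2.png

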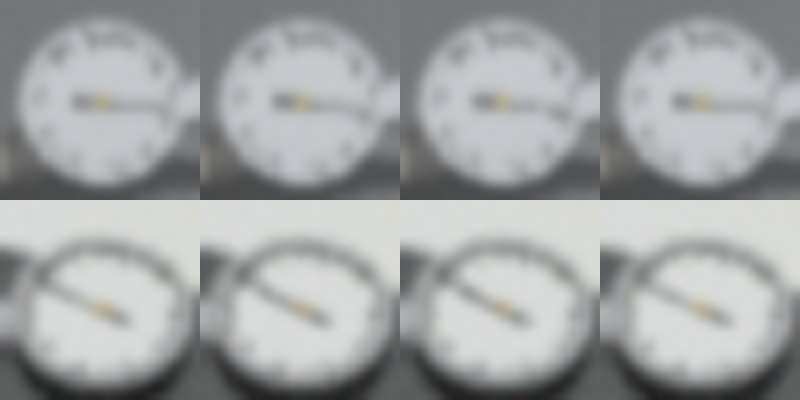

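```bash
cat > ang2.py <<'E'
from h import *
def a2(im,box,c):
    g=cv2.cvtColor(im,cv2.COLOR_BGR2GRAY); x0,y0=box
    b=cv2.resize(g[y0:y0+50,x0:x0+50],None,fx=8,fy=8,interpolation=cv2.INTER_CUBIC).astype(np.float32)
    pol=cv2.warpPolar(b,(80,720),((c[0]-x0+.5)*8-.5,(c[1]-y0+.5)*8-.5),80,cv2.WARP_POLAR_LINEAR)
    pr=pol[:,20:50].mean(1); w=np.clip(np.median(pr)-8-pr,0,None)
    k=int(np.argmin(cv2.blur(pr.reshape(-1,1),(1,31)).ravel())); i=np.arange(k-50,k+51); ww=w[i%720]
    return round(((i*ww).sum()/ww.sum())/2,1)
import sys
for k in sys.argv[1:]:
    print(k,a2(cv2.imread(f"pics/dt{k}.png"),(255,170),(279.6,195.4)),a2(cv2.imread(f"pics/ds{k}.png"),(257,193),(281.4,218.2)))
E
python3 ang2.py 19 20 22 23 24 25 26 27 28 29
```

```text
19 1.2 195.0
20 6.4 200.0
22 6.0 202.0
23 6.0 202.3
24 7.8 204.0
25 8.2 205.1
26 7.4 203.6
27 6.6 202.3
28 6.1 202.5
29 5.9 202.2
```

```bash
python3 -m handwheel '[[[-0.15,-0.03,0.22,0],[-0.3,-0.05,0.1,0],[-0.05,0,0,0],[0,0,0,0]]]'
python3 -m handwheel '[[[0,0,0,0],[0,0,0,0],[0,0,0,0],[0,0,0,0],[0,0,0,0],[0,0,0,0]]]' 15 3
python3 dial.py 30
python3 -m handwheel '[[[-0.12,-0.02,-0.02,0],[0,0,0,0]]]' >/dev/null
python3 dial.py 31
python3 -m handwheel '[[[-0.12,-0.02,-0.04,0],[0,0,0,0]]]' >/dev/null
python3 dial.py 32
python3 ang2.py 30 31 32
```

```text
time_s: 23.5
tcp_pos: [0.5392, 0.1948, 0.1196]
eef_rot: [120.0, 88.1, 39.6]
contact_force: [0.2, 0.1, 0.7]
gripper_width: 0.0297
time_s: 24.1
tcp_pos: [0.5392, 0.1948, 0.1199]
eef_rot: [119.8, 88.1, 39.4]
contact_force: [-0.5, -0.2, 2.2]
gripper_width: 0.018
t 24.1 tcp [0.5392 0.1948 0.1199] jawyaw -80.33 down [ 0.025  0.021 -0.999] F [-0.5  -0.2   2.25] w 18.0 j [ 39.  15. -22.  -0. -51.  60.]
needle deg 278
t 24.4 tcp [0.5354 0.1944 0.1194] jawyaw -80.32 down [ 0.028  0.022 -0.999] F [-1.36 -0.21 -0.09] w 18.3 j [ 40.  15. -23.   0. -50.  60.]
needle deg 277
t 24.7 tcp [0.5309 0.1938 0.1181] jawyaw -80.29 down [ 0.029  0.022 -0.999] F [-1.23 -0.51  0.07] w 18.0 j [ 40.  15. -23.   0. -50.  60.]
needle deg 281
30 8.0 202.9
31 7.9 203.0
32 10.8 207.2
```

```bash
python3 -m handwheel '[[[-0.12,-0.02,-0.05,0],[0,0,0,0]]]' >/dev/null
python3 dial.py 33
python3 -m handwheel '[[[0,0,0,0],[0,0,0,0],[0,0,0,0],[0,0,0,0]]]' 30 >/dev/null
python3 dial.py 34
python3 ang2.py 32 33 34
```

```text
t 25.0 tcp [0.5264 0.1933 0.1162] jawyaw -80.28 down [ 0.029  0.022 -0.999] F [-0.7   0.48 -0.29] w 18.2 j [ 40.  14. -24.   0. -50.  59.]
needle deg 282
t 25.5 tcp [0.5255 0.1927 0.1152] jawyaw -80.3 down [ 0.026  0.021 -0.999] F [ 1.1  -0.59  0.08] w 29.6 j [ 40.  14. -24.   0. -50.  59.]
needle deg 282
32 10.8 207.2
33 11.6 207.2
34 11.8 207.9
```

```bash
python3 -m handwheel '[[[0.05,0,0.2,0],[0,0,0.5,0],[0,0,0.8,0],[0,0,0.8,0],[0,0,0.8,0],[0,0,0,0],[0,0,0,0]]]'
python3 dial.py 35;python3 ang2.py 34 35
python3 -c "
import cv2;a=cv2.imread('pics/ds35.png')[150:320,200:420];cv2.imwrite('pics/fin.png',cv2.resize(a,None,fx=3.5,fy=3.5,interpolation=cv2.INTER_CUBIC))"
```

```text
time_s: 26.3
tcp_pos: [0.5277, 0.1917, 0.2472]
eef_rot: [116.8, 88.1, 36.5]
contact_force: [0.3, 0.4, -0.1]
gripper_width: 0.0298
t 26.3 tcp [0.5277 0.1917 0.2472] jawyaw -80.31 down [ 0.027  0.02  -0.999] F [ 0.29  0.37 -0.09] w 29.8 j [ 40.   8. -14.   0. -67.  60.]
needle deg 282
34 11.8 207.9
35 12.1 208.1
```

View pics/fin.png

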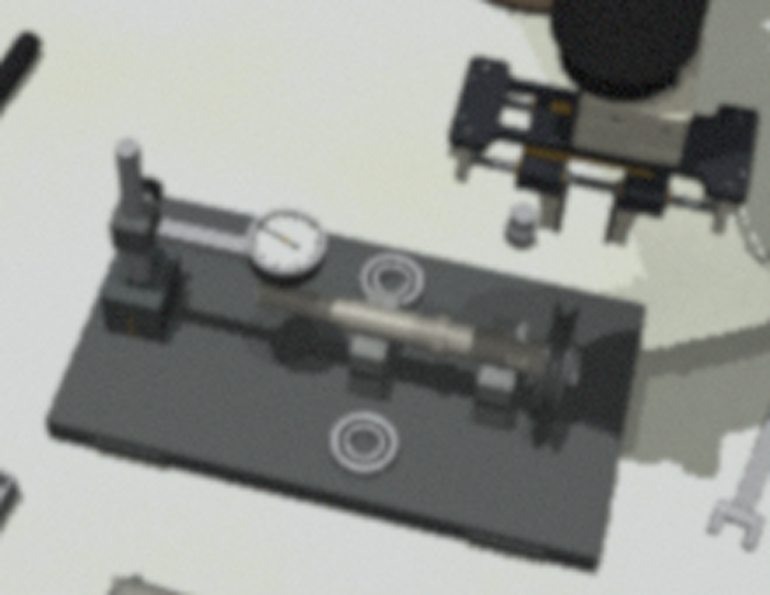

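View pics/d35.png

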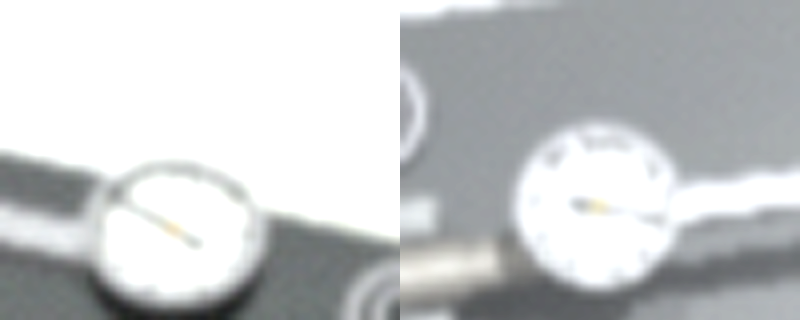

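```bash
python3 -c "
from plant import close_job
print(close_job())"
```

```text
the job is handed in; nothing more can be done
None
```

The dial is set on the bent end, the high spot is turned up under the plunger, and the job was handed in at about 26 s of the 72 s. Whether it passed is unknown, because the hand-in reports no verdict.

- **Setting the dial:** I gripped the bar and slid it down about 38 mm. The needle read about 158° (0.44 of a turn, 4.4 mm in) and stayed there when I let go.
- **Turning the spindle:** I turned it by pinching the pulley rim at 3 to 4 N in four strokes, watching the dial. With the gripper open the needle read 158°, 213°, 241° and 275°, then 275° again. The last two equal readings were about 48° of turn apart, so the high spot lay midway. I turned it back until the reading levelled off.
- **Last checks:** With the gripper raised clear, both cameras show the needle steady at about 282° (about 7.8 mm in). That agrees with the 281 to 282° peak worked out from the two equal readings. The spindle lies in both V-blocks and the robot touches nothing. The nearby bystanders look undisturbed, though I only judged that by eye.

**A check that disagreed:** during the second stroke the dial dropped to 169°, then jumped to 241° on release. My upward pull had tipped the spindle by an estimated 4 mm at the pulley, close to the 5 mm limit. After that I made only level or downward strokes at 3 N. The dial also read a few degrees differently while gripped, so I relied only on readings taken with the gripper open.

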